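Seat the filter cell of the ball-shop dust extractor

ROBOT

A 6-joint arm with a two-finger parallel gripper is mounted at the origin on the work surface. World frame = base frame: x ahead of the robot, y to its left, z up, the work surface at z = 0. Lengths are in m, angles in rad, forces in N, time in s.
With the tool pointing down it reaches from about 0.375 to 0.925 m from the base axis. Payload 5.7 kg.
Tool frame: the origin (TCP) lies at the very end of the fingers, on their centre line; the grasp point (between the pads) lies 19 mm behind it; z points along the fingers, y is the line along which they close (so a half turn about z gives the same grasp; the last joint's range is limited). The gripper opens to 88 mm and grips with 3 to 60 N. Pads are 20 mm wide; open, the fingers measure 115 mm over their backs; the gripper's body (75 mm by 178 mm) begins 61 mm behind the grasp point.
Start: joints at [-1.406, 0.359, 1.51, -0, 1.272, -0.115], TCP at [0.166, -0.577, 0.223] pointing down, gripper open.
Joint ranges: [-2.97, 2.97], [-1.01, 2.36], [0.21, 2.38], [-0.96, 4.11], [0.2, 2.71], [-2.98, 2.98]. Speed limits (rad/s): [2.39, 2.39, 3.14, 3.14, 3.14, 3.14].

INTERFACE

Orientations are given as a rotation vector (axis times angle).
In Python, from plant import manip gives the robot as it stands.
- The arm moves only by the shell command python3 -m creep 'ROWS' [FORCE]. ROWS is JSON, a list of rows, each a list of 7 numbers: the shift along the tool's x, y, z in units of 2 cm (1.0 is 2 cm), then the turn, a rotation vector about the tool's x, y, z in units of 180 degrees (1.0 is 180 degrees), then the opening, from 0 (shut) to 1 (fully open). A call has 1 to 8 rows; each row shifts and turns the commanded pose from where the row before left it, along the tool's axes as they then stand; what a row does not reach is not made up. A row lasts 1/10 s, in which the tool goes at most 50 mm and 8.59 degrees, less where a joint would pass 70% of its speed; a pose out of reach is approached as far as the arm can. A call with a number of a shift or a turn outside -1 to 1 is refused whole. A call with a gripper value outside its range is refused whole. The fingers move at their own pace and stop on an object; FORCE is the grip in N (left out, the last holds). Time passes only in rows, so rows that do not move let the fingers close. It gives the time, the measured TCP pose, the force, the opening and the grip force at its end, in the units of the state.
- manip.get_state(): the state, without advancing time (a new reading comes with each control period).
- manip.capture(name): name is "side" or "top" or "wrist"; returns (picture, depth): 480x640x3 uint8, red, green, blue; 480x640 float32, m along the optical axis (not along the pixel's ray), 0 where there is no reading.
- manip.camera_model(name): a dict with "fx", "fy", "cx", "cy" (pixels), "T" (4x4, takes a point from camera to world coordinates). Camera axes: x right, y up, looking along -z (the intrinsics and any distortion apply to the point x, -y, -z); pixel columns grow to the right and rows downward; lengths in m; the calibration is good to about 2 mm. A picture is of the moment at which its call begins: read the wrist's pose just before it. camera_model takes no time and is no camera call; for the wrist camera it gives the pose at the moment of the call.
- manip.close_job(): hands the job in; it is judged then, once.
The state is a dict: "time_s": time; "joints": joint angles; "joint_velocities": joint speeds; "joint_efforts": joint torques, N m; "tcp_pos": TCP position; "tool_rot": TCP orientation; "contact_force": force on the tool from outside, world axes, zero at the start; "wrist_torque": the same for the moment, N m; "finger_gap": finger opening in m; "finger_force": force on a finger pad.
Only numpy, scipy, OpenCV 4.12 (cv2) and the standard library are available. Lean on these libraries where they do the work, as an engineer would, in place of code of your own. Each camera call takes 0.05 s, during which the arm holds its last target. There are 200 camera calls.

TASK

The dust extractor on the bench has to be closed up before the next ball is drilled. First press its two orange inlet covers down until their catches snap and hold them shut. Then turn the knurled aluminium collar of the filter cell until its hidden keyway drops over the pin (less than a quarter turn clockwise), push it fully home on its seat, and finish still holding it down there against its spring, so that I can do up the clamp screw; leave the thumb slugs, the bottle and the ball where they are.

Things in the scene. Friction and masses are not known exactly. Their poses are not given: they have to be found in the camera images.
- extractor: fixed navy dust extractor, 230 x 380 mm, grey deck 140 mm high. Origin on the bench under its centre, x to its far side, y to its left, z up. In the deck's middle the filter seat: aluminium boss, radius 39 mm, top 152 mm above the bench, a black clamp screw sticking out towards +x to 61 mm from the centre. An inlet with orange cover on either side, at y = +125 mm (left) and -125 mm (right)
- left_cover (a joint): opening (rad) of the left orange cover, a plate 74 mm long (x), 72 wide, 6 thick, hinged along its edge nearest the robot; 0 = shut, level, its top 156 mm above the bench. Starts ajar at about 0.4 to 0.6, far edge up. Press down on the ribs near its far edge: the last 0.1 rad snaps past a ball catch, about 10 N at the ribs; let go before that, its spring lifts it ajar
- right_cover (a joint): the same for the right orange cover
- left_cover_pad (a point): middle of the black ribs on the left cover's top face, 56 mm from the hinge line; moves with the cover. The black catch post beyond the far edge has its near face 30 mm beyond this point when shut and stands 12 mm above the shut cover
- right_cover_pad (a point): the same point on the right cover
- left_cover_hinge (a point): middle of the left cover's hinge line (fixed), 150 mm above the bench
- right_cover_hinge (a point): the same for the right cover
- collar: knurled aluminium collar, diameter 56 mm, 30 mm high, black top. Origin on its vertical axis at its underside, z up; starts 14 mm above the seat. Turns without stop (drag 0.12 N m) and pushes down. The keyway is hidden in the bore, nothing outside shows it: it needs 20 to 80 degrees of clockwise turn (from above) to reach the pin and drops over it within about 8 degrees either side of true
- cell (a joint): how far the filter cell with its collar is pushed down (m): 0 = up, about 0.004 = riding on the pin, 0.014 = fully home, the collar's underside on the boss, 152 mm above the bench. A spring pushes it up: about 2 N at 0, 4 N at 0.004, 9 N at home; it comes up again when let go
- orange_slug: orange thumb slug standing on the bench, diameter 33 mm, 70 mm high, origin at the centre of its underside; leave it alone
- lime_slug: lime green thumb slug standing on the bench, diameter 33 mm, 70 mm high, origin at the centre of its underside; leave it alone
- cleaner: white bottle with a brass cap standing on the bench, diameter 66 mm, 190 mm high, origin at the centre of its underside; leave it alone
- ball_center (a point): centre of the dark purple bowling ball, diameter 216 mm, resting in a black cup on the bench, its top about 247 mm high; leave it alone

How it is judged:
By the outcome, as a careful person would: the job done as asked, in the order asked, and still so for the second after the job is handed in, while the arm keeps its last pose, push and grip.
It also fails if it takes over 72 s, if anything falls off the work surface, if the arm or the gripper's body presses on something with over 40 N, if the wrist force passes 120 N, or if a joint passes its speed limit or range.

## Working session

There is one attempt and no reset: what is moved stays moved. The work goes in short steps, Python scripts to look and compute and a shell command to move; the robot and the scene stay as the last step left them, time stands still between calls to the robot, and variables do not carry over. Pictures are saved under pics/ and viewed, at most 10 in all, crops included, and the job is handed in when it is done.

```bash
mkdir -p pics; ls; python3 - <<'E'
from plant import manip
import cv2
s=manip.get_state()
for k,v in s.items(): print(k,v)
for n in ["top","side"]:
    p,d=manip.capture(n)
    cv2.imwrite(f"pics/{n}0.png",p[:,:,::-1])
    import numpy as np
    np.savez(f"{n}0.npz",p=p,d=d)
    print(n,manip.camera_model(n))
E
```

```text
pics
time_s 0.0
joints [-1.40611292e+00  3.59470577e-01  1.51144327e+00  1.15950049e-05
  1.27252932e+00 -1.15068678e-01]
joint_velocities [-1.39377154e-03 -1.61150313e-03 -4.44615691e-04 -2.25528774e-04
 -2.45642621e-04 -7.69703265e-05]
joint_efforts [-9.61907754e-04 -5.15384960e+01 -2.70724136e+01  6.71654195e-02
  3.50167416e-02 -1.34220859e-04]
tcp_pos [ 0.16556796 -0.57596457  0.221826  ]
tool_rot [-3.10907822e+00 -4.37738734e-01  5.46709284e-05]
contact_force [ 0.09067139 -0.25802741  0.09852008]
wrist_torque [0.00048291 0.01138907 0.0306013 ]
finger_force 0.0
finger_gap 0.08783633670425786
top {'fx': 458.80280107870294, 'fy': 458.80280107870294, 'cx': 315.2764656519069, 'cy': 246.47986848203982, 'T': array([[ 0.01184954,  0.99547153, -0.09431868,  0.40345821],
       [-0.99992825,  0.01163128, -0.00286347, -0.02364346],
       [-0.00175346,  0.09434584,  0.99553794,  1.4278478 ],
       [ 0.        ,  0.        ,  0.        ,  1.        ]])}
side {'fx': 620.9377718176354, 'fy': 620.9377718176354, 'cx': 309.48220298091354, 'cy': 238.1769249720429, 'T': array([[ 0.95264437,  0.18654962, -0.24014149,  0.12750387],
       [-0.30324925,  0.52424685, -0.79574188, -1.27943264],
       [-0.02255193,  0.83088175,  0.55599184,  1.00510492],
       [ 0.        ,  0.        ,  0.        ,  1.        ]])}
```

View pics/top0.png

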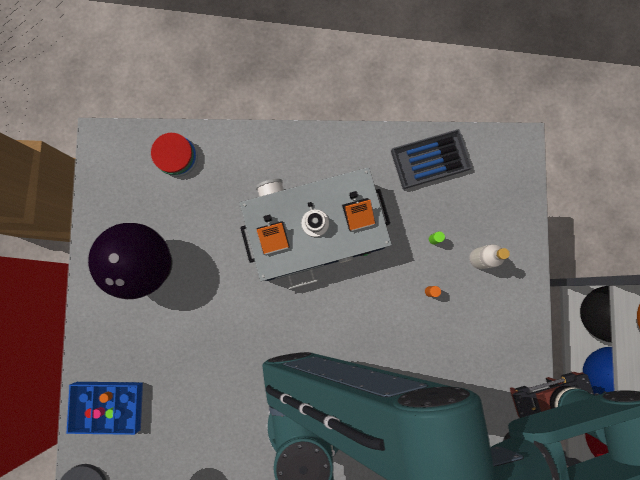

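View pics/side0.png

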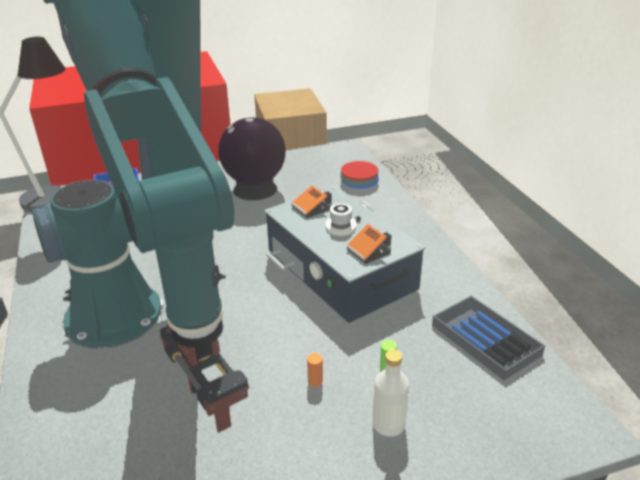

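The top view shows the extractor with its collar at about (315,222), the left cover at (272,237) and the right cover at (359,214). The catch posts are on the far side of each cover. The slugs are at (437,238) and (432,291), the bottle at (488,257) and the ball at (130,260), all clear of the extractor. The side view agrees.

```bash
cat > h.py <<'E'
import numpy as np, cv2
from plant import manip
def cloud(d,m):
    v,u=np.mgrid[:480,:640]
    P=np.stack([(u-m['cx'])/m['fx']*d,-(v-m['cy'])/m['fy']*d,-d],-1)
    return P@m['T'][:3,:3].T+m['T'][:3,3]
def ray(uv,z,m):
    r=m['T'][:3,:3]@np.array([(uv[0]-m['cx'])/m['fx'],-(uv[1]-m['cy'])/m['fy'],-1]); o=m['T'][:3,3]
    return o+r*(z-o[2])/r[2]
def orange(p):
    h=cv2.cvtColor(p,cv2.COLOR_RGB2HSV)
    return cv2.inRange(h,(5,150,90),(20,255,255))
E
python3 - <<'E'
from h import *
z=np.load('top0.npz');p,d=z['p'],z['d'];m=manip.camera_model('top')
W=cloud(d,m)
print('bench z',np.median(W[320:340,200:260,2]))
roi=np.zeros((480,640),bool);roi[150:300,230:400]=1
Z=W[...,2]
dk=roi&(Z>.13)&(Z<.15)&(d>0)
print('deck n',dk.sum(),np.median(Z[dk]))
c,hst=cv2.findContours((roi&(Z>.12)&(d>0)).astype('uint8'),cv2.RETR_EXTERNAL,cv2.CHAIN_APPROX_NONE)
c=max(c,key=cv2.contourArea)[:,0]
q=np.float32([ray(x,.14,m)[:2]*1000 for x in c])
r=cv2.minAreaRect(q);print('deck rect',r)
col=roi&(Z>.182);col[:, :295]=0;col[:,335:]=0
print('collar',col.sum(),np.median(W[col],0),W[col].mean(0))
cc,_=cv2.findContours(col.astype('uint8'),0,2)
for k in cc:
    (a,b),rr=cv2.minEnclosingCircle(k);print(a,b,rr,ray((a,b),.196,m))
o=orange(p)
for nm,a,b in(('L',250,295),('R',340,380)):
    k=(o>0);k[:,:a]=0;k[:,b:]=0;k[:190]=0 if nm=='L' else k[:190];k[270:]=0
    Q=W[k&(d>0)];cen=Q.mean(0)
    n=np.linalg.svd(Q-cen,full_matrices=False)[2][2];n*=np.sign(n[2])
    print(nm,len(Q),cen,'zrange',np.percentile(Q[:,2],[2,98]),'tilt',np.arccos(n[2]),n)
E
```

```text
bench z 0.0004183951226455207
deck n 8909 0.14052953281540237
deck rect ((591.6490478515625, -18.285003662109375), (233.77833557128906, 383.46478271484375), 16.0764217376709)
collar 359 [ 0.58930558 -0.02092067  0.19650684] [ 0.57685954 -0.01850353  0.28870696]
325.0 297.0 9.999999747378752e-05 [ 0.38503555 -0.04765561  0.196     ]
298.0 290.0 9.999999747378752e-05 [0.40277899 0.02469366 0.196     ]
308.0 283.0 9.999999747378752e-05 [ 0.42174822 -0.00178729  0.196     ]
330.0 276.0 9.999999747378752e-05 [ 0.44114996 -0.06050527  0.196     ]
317.0 270.0 9.999999747378752e-05 [ 0.45681532 -0.02547713  0.196     ]
329.0 269.0 9.999999747378752e-05 [ 0.45987771 -0.05765578  0.196     ]
303.0 263.0 9.999999747378752e-05 [0.4751793  0.01236696 0.196     ]
298.0 258.0 9.999999747378752e-05 [0.48848787 0.02601391 0.196     ]
298.0 253.0 9.999999747378752e-05 [0.5019821  0.02622178 0.196     ]
316.0 252.0 9.999999747378752e-05 [ 0.50525189 -0.02222627  0.196     ]
317.0 247.0 9.999999747378752e-05 [ 0.51881073 -0.02476444  0.196     ]
295.0 245.0 9.999999747378752e-05 [0.52353635 0.03464921 0
[... 596 characters left out ...]
   ]
303.0 179.0 9.999999747378752e-05 [0.70515815 0.015673   0.196     ]
328.0 173.0 9.999999747378752e-05 [ 0.72267549 -0.05254485  0.196     ]
297.0 170.0 9.999999747378752e-05 [0.73009251 0.0324765  0.196     ]
330.0 165.0 9.999999747378752e-05 [ 0.74511881 -0.05782349  0.196     ]
325.0 163.0 9.999999747378752e-05 [ 0.75057    -0.04405483  0.196     ]
330.0 156.0 9.999999747378752e-05 [ 0.77038743 -0.05760056  0.196     ]
L 620 [0.54462687 0.09854337 0.17233784] zrange [0.15563512 0.18918237] tilt 0.434046527481925 [-0.40751155 -0.10388878  0.90727143]
R 590 [ 0.61092573 -0.14098561  0.17469442] zrange [0.15145141 0.19534043] tilt 0.5417218956106722 [-0.50739617 -0.09167865  0.85682212]
```

```bash
R='[1,-0.5,-0.6,0,0,0,0]'; python3 -m creep '[[1,-0.5,-0.6,0,0,0,0],[1,-0.5,-0.6,0,0,0,0],[1,-0.5,-0.6,0,0,0,0],[1,-0.5,-0.6,0,0,0,0],[1,-0.5,-0.6,0,0,0,0],[1,-0.5,-0.6,0,0,0,0],[1,-0.5,-0.6,0,0,0,0],[1,-0.5,-0.6,0,0,0,0]]' 20
python3 -m creep '[[1,-0.5,0,0,0,0,0],[1,-0.5,0,0,0,0,0],[1,-0.5,0,0,0,0,0],[1,-0.5,0,0,0,0,0],[1,-0.5,0,0,0,0,0],[1,-0.5,0,0,0,0,0],[1,-0.5,0,0,0,0,0],[1,-0.5,0,0,0,0,0]]'
```

```text
time_s: 0.9
tcp_pos: [0.2978, -0.4546, 0.3187]
tool_rot: [-3.11, -0.438, 0.0]
contact_force: [0.3, -1.4, -0.9]
finger_gap: 0.027
finger_force: 0.0
time_s: 1.7
tcp_pos: [0.4294, -0.3336, 0.3182]
tool_rot: [-3.11, -0.438, 0.001]
contact_force: [-0.2, -0.0, 0.4]
finger_gap: 0.0007
finger_force: 0.0
```

```bash
python3 -m creep '[[1,-0.5,0,0,0,0,0],[1,-0.5,0,0,0,0,0],[1,-0.5,0,0,0,0,0],[1,-0.5,0,0,0,0,0],[1,-0.5,0,0,0,0,0],[1,-0.5,0,0,0,0,0],[1,-0.5,0,0,0,0,0],[0,0,0,0,0,0,0]]'
python3 - <<'E'
from h import *
m=manip.camera_model('wrist')
p,d=manip.capture('wrist'); np.savez('w1.npz',p=p,d=d,T=m['T'])
cv2.imwrite('pics/w1.png',p[:,:,::-1]); print(m,manip.get_state()['tcp_pos'])
E
```

```text
time_s: 2.5
tcp_pos: [0.5455, -0.2268, 0.318]
tool_rot: [-3.109, -0.442, 0.0]
contact_force: [-0.1, 0.4, 0.6]
finger_gap: 0.0001
finger_force: 0.0
{'fx': 368.1546219111061, 'fy': 368.1546219111061, 'cx': 321.96366658066495, 'cy': 237.91393941954354, 'T': array([[ 0.27861581,  0.91797125,  0.28231546,  0.62301789],
       [-0.96040143,  0.26677302,  0.08038193, -0.20478526],
       [-0.00152585, -0.29353185,  0.95594808,  0.48003331],
       [ 0.        ,  0.        ,  0.        ,  1.        ]])} [ 0.54448668 -0.22775583  0.31804196]
```

View pics/w1.png

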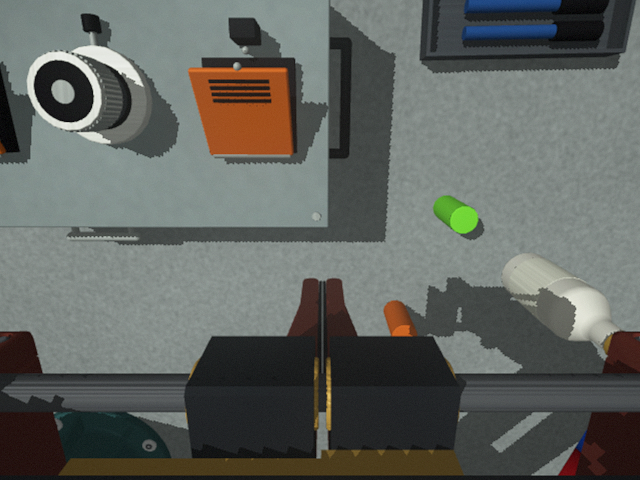

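The wrist view shows the right cover's ribs at about (240,91), its hinge edge at (253,157), its catch post at (243,28) and the collar's top centre at about (64,91).

```bash
python3 - <<'E'
from h import *
z=np.load('w1.npz');p,d=z['p'],z['d'];m=manip.camera_model('wrist');m['T']=z['T']
W=cloud(d,m)
yaw=np.deg2rad(15.8);c=np.array([.5912,-.0185]);ex=np.array([np.cos(yaw),np.sin(yaw)]);ey=np.array([-ex[1],ex[0]])
F=lambda w:(np.round([(w[:2]-c)@ex,(w[:2]-c)@ey,w[2]],4))
o=orange(p);o[:, :170]=0;o[:,305:]=0;o[170:]=0
k=o>0
cc=max(cv2.findContours(o,0,2)[0],key=cv2.contourArea);print(cv2.boundingRect(cc))
hull=np.zeros_like(o);cv2.drawContours(hull,[cc],-1,255,-1)
g=cv2.cvtColor(p,cv2.COLOR_RGB2GRAY)
rib=cv2.erode(hull,np.ones((7,7)))&((g<60)*255).astype('uint8')
r=np.argwhere(rib>0);uv=r.mean(0)[::-1];bb=[r.min(0)[::-1],r.max(0)[::-1]];uv2=np.mean(bb,0)
print('rib',uv,bb,F(W[rib>0].mean(0)),W[rib>0].mean(0))
Q=W[k];cen=Q.mean(0);n=np.linalg.svd(Q-cen,full_matrices=False)[2][2];n*=np.sign(n[2]);print('tilt',np.arccos(n[2]),F(n+np.r_[c,0]))
# rib ray onto plate plane
print('ext-frame z range',np.percentile(Q[:,2],[1,99]), 'x range',np.percentile((Q[:,:2]-c)@ex,[1,99]),'y',np.percentile((Q[:,:2]-c)@ey,[1,99]))
# edges dir => yaw: contour left/right edges
E=(Q-cen);pl=np.float32(np.c_[Q[:,0],Q[:,1]])*1000
print(cv2.minAreaRect(pl))
h=ray((253.5,157),.15,m);print('hinge',F(h))
Z=W[...,2]
t=(Z>.19)&(Z<.2);t[:,130:]=0;t[150:]=0;t[:40]=0
cc=max(cv2.findContours(t.astype('uint8'),0,2)[0],key=cv2.contourArea)
e=cv2.fitEllipse(cc);print(e,np.median(Z[t]));w=ray(e[0],.196,m);print('collar',w,F(w))
w=ray((85,14),.15,m);print('screw tip',F(w)); print(F(W[20,90]),F(W[30,243]),'tcp',F(manip.get_state()['tcp_pos']))
E
```

```text
(188, 67, 105, 88)
rib [240.26181818  91.05818182] [array([208,  80]), array([270, 102])] [ 0.0033 -0.1269  0.1878] [ 0.62895034 -0.13966438  0.18777175]
tilt 0.8235782693706375 [-0.7262  0.104   0.6796]
ext-frame z range [0.15669885 0.19414393] x range [-0.04344194  0.0190244 ] y [-0.16174755 -0.09209467]
((618.3756103515625, -155.63450622558594), (69.01400756835938, 96.88395690917969), 16.51924705505371)
hinge [-0.0475 -0.1274  0.15  ]
((66.22712707519531, 90.24492645263672), (71.72077178955078, 88.02031707763672), 138.80946350097656) 0.1963093460789444
collar [ 0.5945118  -0.02107633  0.196     ] [ 0.0025 -0.0034  0.196 ]
screw tip [0.0625 0.0006 0.15  ]
[ 0.0576 -0.0044  0.1531] [ 0.0481 -0.1273  0.1678] tcp [-0.1019 -0.1886  0.318 ]
```

```bash
python3 -m creep '[[0.95,-0.5,0,0,0,0,0],[0.95,-0.5,0,0,0,0,0],[0.95,-0.5,0.5,0,0,0,0],[0.95,-0.5,1,0,0,0,0],[0.95,-0.5,1,0,0,0,0],[0.9,-0.55,1,0,0,0,0],[0,0,1,0,0,0,0],[0,0,1,0,0,0,0]]'
python3 -m creep '[[0,0,0.5,0,0,0,0],[0,0,0.5,0,0,0,0],[0,0,0.4,0,0,0,0],[0,0,0.4,0,0,0,0],[0,0,0.1,0,0,0,0],[0,0,0,0,0,0,0]]'
```

```text
time_s: 3.35
tcp_pos: [0.6355, -0.1392, 0.2075]
tool_rot: [3.111, 0.439, -0.002]
contact_force: [0.6, -0.5, -0.4]
finger_gap: 0.0002
finger_force: 0.0
time_s: 3.95
tcp_pos: [0.636, -0.1389, 0.1707]
tool_rot: [3.111, 0.438, -0.0]
contact_force: [1.0, 0.2, -0.1]
finger_gap: 0.0002
finger_force: 0.2
```

```bash
python3 -m creep '[[0,0,0.2,0,0,0,0],[0,0,0.2,0,0,0,0],[0,0,0,0,0,0,0]]'; python3 -m creep '[[0,0,0.15,0,0,0,0],[0,0,0.15,0,0,0,0],[0,0,0.1,0,0,0,0],[0,0,0,0,0,0,0]]'
```

```text
time_s: 4.25
tcp_pos: [0.6364, -0.1387, 0.1626]
tool_rot: [3.111, 0.438, 0.001]
contact_force: [1.0, 0.2, 1.0]
finger_gap: 0.0004
finger_force: 0.6
time_s: 4.65
tcp_pos: [0.6371, -0.1387, 0.1562]
tool_rot: [3.11, 0.438, 0.004]
contact_force: [0.2, 1.3, 9.7]
finger_gap: 0.0006
finger_force: 5.1
```

```bash
python3 -m creep '[[0,0,0.1,0,0,0,0],[0,0,0.1,0,0,0,0],[0,0,0,0,0,0,0]]'; python3 -m creep '[[0,0,0.1,0,0,0,0],[0,0,0.1,0,0,0,0],[0,0,0,0,0,0,0]]'
```

```text
time_s: 4.95
tcp_pos: [0.6372, -0.1388, 0.1558]
tool_rot: [3.109, 0.438, 0.006]
contact_force: [-6.9, 4.0, 30.8]
finger_gap: 0.0004
finger_force: 15.8
time_s: 5.25
tcp_pos: [0.6373, -0.1389, 0.1553]
tool_rot: [3.108, 0.438, 0.008]
contact_force: [-13.9, 4.5, 53.0]
finger_gap: 0.0004
finger_force: 26.6
```

```bash
python3 -m creep '[[0,0,-0.4,0,0,0,0],[0,0,-1,0,0,0,0],[0,0,-1,0,0,0,0],[0,0,-1,0,0,0,0],[0,0,-1,0,0,0,0],[0,0,-1,0,0,0,0],[0,0,-1,0,0,0,0],[0,0,-1,0,0,0,0]]'
python3 -m creep '[[-1,0,0,0,0,0,0],[-1,-1,0,0,0,0,0],[-1,-1,0,0,0,0,0],[-1,-1,0,0,0,0,0],[-1,-1,0,0,0,0,0],[0,-1,0,0,0,0,0],[0,-1,0,0,0,0,0],[0,-1,0,0,0,0,0]]'
python3 - <<'E'
from h import *
manip.capture('wrist')
m=manip.camera_model('wrist');p,d=manip.capture('wrist'); np.savez('w2.npz',p=p,d=d,T=m['T'])
cv2.imwrite('pics/w2.png',p[:,:,::-1]); print(manip.get_state()['tcp_pos'])
E
```

```text
time_s: 6.05
tcp_pos: [0.635, -0.1386, 0.2946]
tool_rot: [-3.11, -0.438, 0.004]
contact_force: [0.4, -1.4, -0.3]
finger_gap: 0.0001
finger_force: 0.0
time_s: 6.85
tcp_pos: [0.4998, -0.0312, 0.2941]
tool_rot: [-3.111, -0.437, 0.003]
contact_force: [-0.3, 0.6, -0.1]
finger_gap: 0.0004
finger_force: 0.0
[ 0.49945405 -0.02997546  0.2941288 ]
```

View pics/w2.png

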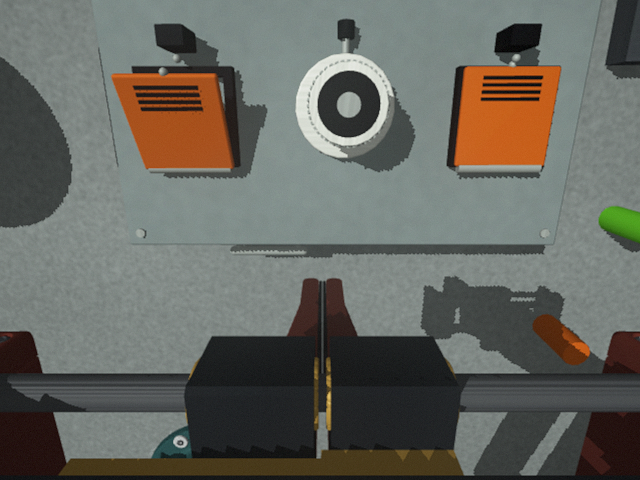

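The right cover (512,118) now looks level and shut. The left cover is still ajar with its ribs at (168,98), and the collar top is at (348,104). I'll measure all three.

```bash
cat > meas.py <<'E'
from h import *
import sys
z=np.load(sys.argv[1]);p,d=z['p'],z['d'];m=manip.camera_model('wrist');m['T']=z['T']
W=cloud(d,m);Z=W[...,2]
R=m['T'][:3,:3];yaw=np.deg2rad(15.8);c=np.array([.5925,-.019]);ex=np.array([np.cos(yaw),np.sin(yaw)]);ey=np.array([-ex[1],ex[0]])
F=lambda w:np.round([(w[:2]-c)@ex,(w[:2]-c)@ey,w[2]],4)
o=orange(p);o[190:]=0;g=cv2.cvtColor(p,cv2.COLOR_RGB2GRAY)
for k in cv2.findContours(o,0,2)[0]:
    if cv2.contourArea(k)<2000: continue
    h=np.zeros_like(o);cv2.drawContours(h,[k],-1,255,-1)
    rib=(cv2.erode(h,np.ones((9,9)))>0)&(g<60)
    a=np.argwhere(rib);uv=((a.min(0)+a.max(0))/2)[::-1]
    q=(h>0)&(d>0)
    print('cover',uv,'ribs',F(W[rib].mean(0)),'z',np.percentile(Z[q],[2,50,98]).round(4),'y',np.percentile((W[q][:,:2]-c)@ey,[1,99]).round(4),'x',np.percentile((W[q][:,:2]-c)@ex,[1,99]).round(4))
t=((Z>.19)&(Z<.2)&(o==0)).astype('uint8');t[200:]=0;t[:,:250]=0;t[:,430:]=0
k=max(cv2.findContours(t,0,2)[0],key=cv2.contourArea);e=cv2.fitEllipse(k);w=ray(e[0],.196,m);print('collar',e,w,F(w),np.median(Z[t>0]))
s=manip.get_state();print('tcp',F(s['tcp_pos']),s['joints'].round(3) if hasattr(s['joints'],'round') else s['joints'])
# deck edges -> yaw
dk=((Z>.13)&(Z<.2)).astype('uint8')
e=[ray(u,.14,m) for u in ((140,243),(540,243))];v=e[1]-e[0];print('yaw of near edge',np.degrees(np.arctan2(v[0],-v[1])))
E
python3 meas.py w2.npz
```

```text
cover [167.5  98. ] ribs [0.0047 0.1237 0.1833] z [0.1571 0.1743 0.1869] y [0.089  0.1586] x [-0.0449  0.0198]
cover [511.5  88. ] ribs [ 0.0141 -0.1255  0.159 ] z [0.1542 0.156  0.1578] y [-0.1601 -0.0895] x [-0.0419  0.0294]
collar ((347.778564453125, 102.77727508544922), (80.54694366455078, 85.98941040039062), 9.062004089355469) [ 0.59401472 -0.01879479  0.196     ] [ 0.0015 -0.0002  0.196 ] 0.1963004354733462
tcp [-0.0925  0.0148  0.2941] [-1.980e-01  1.530e-01  1.615e+00  1.000e-03  1.376e+00  1.090e+00]
yaw of near edge 16.13582607731895
```

```bash
python3 -m creep '[[0.9,-0.9,0,0,0,0,0],[0.9,-0.9,0,0,0,0,0],[0.9,-0.9,0,0,0,0,0],[0.9,-0.9,0,0,0,0,0],[0.9,-0.9,0.6,0,0,0,0],[0.7,-0.95,1,0,0,0,0],[0,0,1,0,0,0,0],[0,0,1,0,0,0,0]]'
python3 -m creep '[[0,0,0.9,0,0,0,0],[0,0,0.5,0,0,0,0],[0,0,0.5,0,0,0,0],[0,0,0.4,0,0,0,0],[0,0,0.1,0,0,0,0],[0,0,0.1,0,0,0,0],[0,0,0,0,0,0,0]]'
```

```text
time_s: 7.75
tcp_pos: [0.5713, 0.1016, 0.2212]
tool_rot: [3.11, 0.44, -0.002]
contact_force: [-0.5, -0.2, 0.0]
finger_gap: 0.0006
finger_force: 0.0
time_s: 8.45
tcp_pos: [0.5713, 0.1016, 0.173]
tool_rot: [3.111, 0.438, 0.001]
contact_force: [-0.0, -0.3, -0.0]
finger_gap: 0.0006
finger_force: 0.2
```

```bash
python3 -m creep '[[0,0,0.2,0,0,0,0],[0,0,0.2,0,0,0,0],[0,0,0.15,0,0,0,0],[0,0,0.15,0,0,0,0],[0,0,0.1,0,0,0,0],[0,0,0,0,0,0,0]]'; python3 -m creep '[[0,0,0.1,0,0,0,0],[0,0,0.1,0,0,0,0],[0,0,0.1,0,0,0,0],[0,0,0.1,0,0,0,0],[0,0,0,0,0,0,0]]'
```

```text
time_s: 9.05
tcp_pos: [0.5712, 0.1018, 0.1565]
tool_rot: [-3.111, -0.438, -0.0]
contact_force: [1.3, 0.6, 1.6]
finger_gap: 0.0004
finger_force: 1.0
time_s: 9.55
tcp_pos: [0.5715, 0.1017, 0.1552]
tool_rot: [3.11, 0.439, 0.005]
contact_force: [-14.3, -1.1, 52.3]
finger_gap: 0.0004
finger_force: 26.2
```

```bash
python3 -m creep '[[0,0,-0.6,0,0,0,0],[0,0,-1,0,0,0,0],[0,0,-1,0,0,0,0],[0,0,-1,0,0,0,0],[0,0,-1,0,0,0,0],[0,0,-1,0,0,0,0],[0,0,-1,0,0,0,0],[-0.6,0,-0.5,0,0,0,0]]'
python3 -m creep '[[0,1,0,0,0,0,0.3],[0,1,0,0,0,0,0.6],[0,1,0,0,0,0,1],[0,1,0,0,0,0,1],[0,1,0,0,0,0,1],[0,1,0,0,0,0,1],[0,0,0,0,0,0,1]]'
python3 -m creep '[[0,0,0,0,0,-0.044,1],[0,0,0,0,0,-0.044,1],[0,0,0,0,0,-0.044,1],[0,0,0,0,0,-0.044,1],[0,0,0,0,0,-0.044,1],[0,0,0,0,0,-0.044,1],[0,0,0,0,0,-0.044,1],[0,0,0,0,0,0,1]]'
python3 - <<'E'
from h import *
from scipy.spatial.transform import Rotation as Ro
m=manip.camera_model('wrist');p,d=manip.capture('wrist'); np.savez('w3.npz',p=p,d=d,T=m['T'])
cv2.imwrite('pics/w3.png',p[:,:,::-1]);s=manip.get_state();print(s['tcp_pos'],Ro.from_rotvec(s['tool_rot']).as_matrix().round(3),s['joints'],s['contact_force'])
E
```

```text
time_s: 10.35
tcp_pos: [0.5601, 0.0984, 0.2916]
tool_rot: [3.111, 0.438, 0.001]
contact_force: [0.8, 0.3, -0.4]
finger_gap: 0.0006
finger_force: 0.0
time_s: 11.05
tcp_pos: [0.5916, -0.019, 0.2895]
tool_rot: [3.111, 0.435, -0.004]
contact_force: [-0.1, -0.5, -0.5]
finger_gap: 0.053
finger_force: 0.0
time_s: 11.85
tcp_pos: [0.5912, -0.016, 0.29]
tool_rot: [-2.547, -1.836, 0.002]
contact_force: [0.0, -1.0, 0.4]
finger_gap: 0.0874
finger_force: 0.0
[ 0.5914949  -0.01618866  0.29007402] [[ 0.32   0.947 -0.002]
 [ 0.947 -0.32   0.001]
 [-0.    -0.002 -1.   ]] [-1.44282572e-01  2.95767814e-01  1.43454245e+00  3.34996640e-04
  1.41316291e+00  1.81568577e-01] [ 0.24543146 -0.59711755  0.0090313 ]
```

View pics/w3.png

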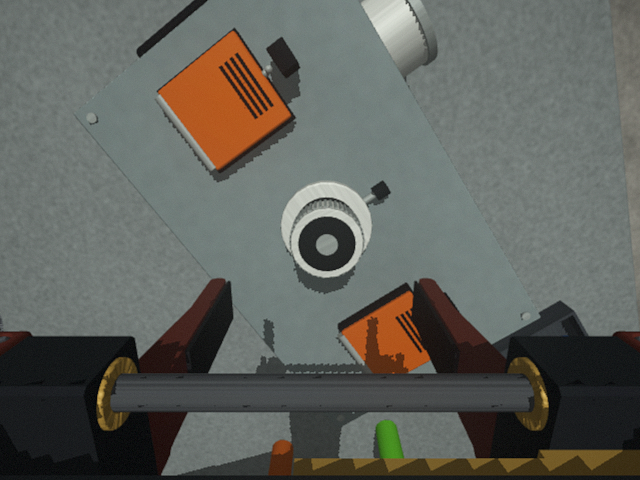

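Both covers look shut: left at (225,100) and right at about (390,335). The collar top centre is at about (326,244), between the open fingers. I'll check the cover heights and the collar position.

```bash
python3 - <<'E'
from h import *
z=np.load('w3.npz');p,d=z['p'],z['d'];m=manip.camera_model('wrist');m['T']=z['T']
W=cloud(d,m);Z=W[...,2];o=orange(p)
for k in cv2.findContours(o,0,2)[0]:
    if cv2.contourArea(k)<1500: continue
    h=np.zeros_like(o);cv2.drawContours(h,[k],-1,255,-1);q=(cv2.erode(h,np.ones((5,5)))>0)&(d>0);print(W[q].mean(0),np.percentile(Z[q],[5,50,95]))
t=((Z>.192)&(Z<.2)&(d>0)).astype('uint8');t[:150]=0;t[285:]=0;t[:,:250]=0;t[:,400:]=0
k=max(cv2.findContours(t,0,2)[0],key=cv2.contourArea);e=cv2.fitEllipse(k);w=ray(e[0],.196,m);print(e,w,W[t>0].mean(0))
k,_=0,0
w2=W[185,381];print('screw',w2)
s=manip.get_state();from scipy.spatial.transform import Rotation as Ro
print('tool-axes offset units',(Ro.from_rotvec(s['tool_rot']).as_matrix().T@(w-s['tcp_pos']))/.02)
E
```

```text
[ 0.61363901 -0.13648408  0.15588863] [0.15478029 0.15586513 0.15706557]
[0.55228491 0.09982043 0.15618772] [0.15486225 0.15615775 0.15766182]
((326.0401306152344, 241.29840087890625), (70.35100555419922, 73.22296142578125), 87.97359466552734) [ 0.59342256 -0.01749449  0.196     ] [ 0.59335151 -0.01771609  0.19608315]
screw [6.47150094e-01 5.76460257e-04 1.51279129e-01]
tool-axes offset units [-0.03092922  0.12119458  4.70347839]
```

```bash
python3 -m creep '[[-0.04,0.13,0.8,0,0,0,1],[0,0,1,0,0,0,1],[0,0,1,0,0,0,1],[0,0,1,0,0,0,1],[0,0,1,0,0,0,1],[0,0,0.7,0,0,0,1],[0,0,0.4,0,0,0,1],[0,0,0,0,0,0,1]]'
python3 -m creep '[[0,0,0,0,0,0,0.5],[0,0,0,0,0,0,0.5],[0,0,0,0,0,0,0.5],[0,0,0,0,0,0,0.5],[0,0,0,0,0,0,0.5],[0,0,0,0,0,0,0.5]]' 40
```

```text
time_s: 12.7
tcp_pos: [0.5941, -0.0183, 0.1717]
tool_rot: [-2.55, -1.833, 0.002]
contact_force: [-0.4, 0.5, 0.3]
finger_gap: 0.0878
finger_force: 0.0
time_s: 13.3
tcp_pos: [0.5939, -0.0181, 0.1726]
tool_rot: [-2.549, -1.834, 0.002]
contact_force: [-4.6, 1.3, 3.4]
finger_gap: 0.0554
finger_force: 40.0
```

```bash
python3 -m creep '[[0,0,0.1,0,0,0,0.5],[0,0,0.1,0,0,0,0.5],[0,0,0,0,0,0,0.5]]'; python3 -m creep '[[0,0,0.1,0,0,0,0.5],[0,0,0.05,0,0,0,0.5],[0,0,0,0,0,0,0.5]]'
```

```text
time_s: 13.6
tcp_pos: [0.5939, -0.0181, 0.169]
tool_rot: [-2.549, -1.834, 0.002]
contact_force: [-6.3, 2.1, 6.9]
finger_gap: 0.0557
finger_force: 40.0
time_s: 13.9
tcp_pos: [0.5939, -0.0181, 0.1683]
tool_rot: [-2.549, -1.834, 0.001]
contact_force: [-12.1, 3.4, 23.2]
finger_gap: 0.0556
finger_force: 40.0
```

```bash
python3 -m creep '[[0,0,-0.04,0,0,0,0.5],[0,0,0,0,0,0.028,0.5],[0,0,0,0,0,0.028,0.5],[0,0,0,0,0,0.028,0.5],[0,0,0,0,0,0,0.5]]'; for i in 1; do python3 -m creep '[[0,0,0,0,0,0.028,0.5],[0,0,0,0,0,0,0.5]]'; done
```

```text
time_s: 14.4
tcp_pos: [0.5942, -0.0183, 0.168]
tool_rot: [-2.771, -1.479, 0.001]
contact_force: [-8.3, 2.4, 16.3]
finger_gap: 0.0558
finger_force: 40.0
time_s: 14.6
tcp_pos: [0.5942, -0.0183, 0.1671]
tool_rot: [-2.833, -1.356, 0.001]
contact_force: [-5.9, 1.9, 7.4]
finger_gap: 0.0554
finger_force: 40.0
```

```bash
python3 -m creep '[[0,0,0,0,0,0.028,0.5],[0,0,0,0,0,0,0.5]]'
```

```text
time_s: 14.8
tcp_pos: [0.5943, -0.0184, 0.1668]
tool_rot: [-2.89, -1.231, 0.001]
contact_force: [-4.7, 1.0, 4.9]
finger_gap: 0.0556
finger_force: 40.0
```

The force has fallen and z has dropped at about 20–25°, so the keyway seems to be over the pin. I'll push down to test it.

```bash
python3 -m creep '[[0,0,0.1,0,0,0,0.5],[0,0,0.1,0,0,0,0.5],[0,0,0,0,0,0,0.5]]'
```

```text
time_s: 15.1
tcp_pos: [0.5943, -0.0184, 0.1627]
tool_rot: [-2.888, -1.234, 0.001]
contact_force: [-5.1, 0.8, 5.8]
finger_gap: 0.055
finger_force: 40.0
```

```bash
python3 -m creep '[[0,0,0.1,0,0,0,0.5],[0,0,0.1,0,0,0,0.5],[0,0,0,0,0,0,0.5]]';python3 -m creep '[[0,0,0.05,0,0,0,0.5],[0,0,0.05,0,0,0,0.5],[0,0,0,0,0,0,0.5]]'
```

```text
time_s: 15.4
tcp_pos: [0.5943, -0.0184, 0.1592]
tool_rot: [-2.889, -1.234, 0.001]
contact_force: [-5.2, 1.2, 8.8]
finger_gap: 0.0557
finger_force: 40.0
time_s: 15.7
tcp_pos: [0.5944, -0.0184, 0.159]
tool_rot: [-2.889, -1.234, -0.0]
contact_force: [-9.3, 2.2, 21.5]
finger_gap: 0.0554
finger_force: 40.0
```

```bash
python3 -m creep '[[0,0,0.03,0,0,0,0.5],[0,0,0,0,0,0,0.5],[0,0,0,0,0,0,0.5],[0,0,0,0,0,0,0.5]]' 50
python3 - <<'E'
from h import *
m=manip.camera_model('wrist');p,d=manip.capture('wrist');W=cloud(d,m);Z=W[...,2]
r=np.hypot(W[...,0]-.594,W[...,1]+.0184)
q=(r<.02)&(d>0)&(Z>.15)&(Z<.2);print('collar top',q.sum(),np.percentile(Z[q],[10,50,90]))
for c in((.6136,-.1365),(.5523,.0998)):
    q=(np.hypot(W[...,0]-c[0],W[...,1]-c[1])<.03)&(d>0)&(Z<.2);print('cover',q.sum(),np.percentile(Z[q],[5,50,95]) if q.any() else '')
cv2.imwrite('pics/w4.png',p[:,:,::-1])
p,_=manip.capture('side');cv2.imwrite('pics/s4.png',cv2.resize(p[130:330,220:480],(780,600))[:,:,::-1])
E
```

```text
time_s: 16.1
tcp_pos: [0.5944, -0.0184, 0.159]
tool_rot: [2.889, 1.234, 0.001]
contact_force: [-11.6, 1.7, 26.0]
finger_gap: 0.0554
finger_force: 50.0
collar top 6234 [0.18177785 0.18255658 0.18338387]
cover 0 
cover 14109 [0.15506721 0.15621604 0.15762446]
```

View pics/w4.png

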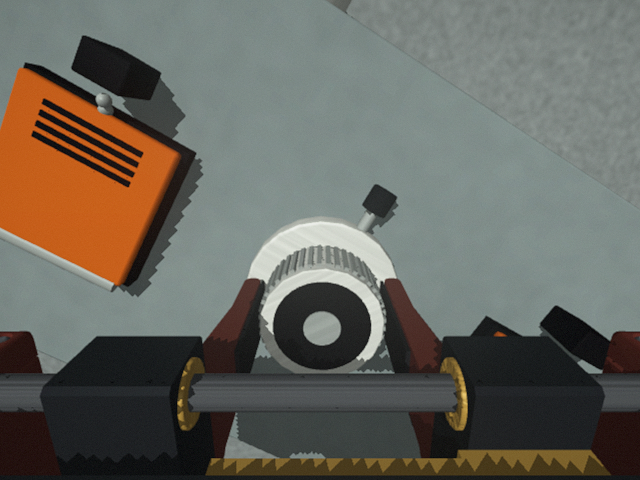

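View pics/s4.png

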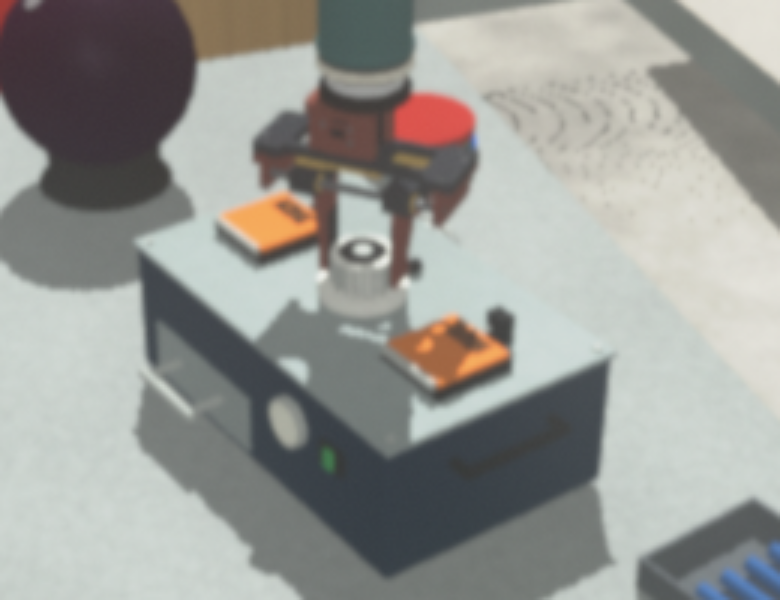

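The wrist view shows the collar top at (322,327), measured 182.5 mm high, so its underside is on the boss. The fingers are clear of the clamp screw at (378,200). The side view shows both covers level, left at (270,225) and right at (450,350). The job is done, so I'm handing it in.

```bash
python3 -c "
from plant import manip
print(manip.close_job())"
```

```text
the job is handed in; nothing more can be done
None
```

Both inlet covers are snapped shut, and the collar is keyed after about 25° of clockwise turn, fully home on its seat and still held down there with about 26 N; the job is handed in at about 16 s.

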